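# Clamp a pine strip in the hold-down jig

## Task

Load the thin pine strip into the hold-down jig: tilt it to tuck one end under the fixed steel lip at the end of the jig nearest the robot, then lower the other end so it lies flat on the jig's bed in front of the low stop. Then press the release button in the lever's grip and, keeping it pressed, swing the lever all the way down so that its dog closes over the strip's other end and the lever latches there. Let go, and leave the other things on the bench where they are.

Things in the scene. Friction and masses are not known exactly. Their poses are not given: they have to be found in the camera images.
- strip: Thin flat pale pine strip, 36 mm wide (its x) by 130 mm long (its y) by 9 mm thick (its z up), about 50 g, lying flat on the bench with free sides; origin at the centre of its underside. The two ends are alike.
- jig: Plywood and steel hold-down jig, fixed to the bench; base board 14 mm thick, x -117 to +88 mm, y +-55 mm, and a wing to y = -190 mm at its -x end (from x = -42 mm) that carries the lever. Origin on the bench under the middle of the bed; x runs towards the robot, from the far end (low stop, dog, lever pivot) to the near end (lip); z up, so -y, the lever's side, is on the robot's left.
- nest (a point): Centre of the bed's top, 46 mm above the bench, axes as the jig: place of the seated strip's origin, strip along x. The bed is a rail 24 mm wide, so fingers can straddle it. The nest runs from the low stop at x = -66.5 mm (8 mm above the bed, 9 thick) to the end wall at +66.5 (lip); its last 26 mm there have side cheeks 42 mm apart. Stop and lip leave no room to enter level.
- lip_edge (a point): Middle of the lower edge, on the nest's side, of the steel lip at the jig's near (+x) end, axes as the jig. The lip overhangs the nest by 12 mm (edge at x = +54.5 mm from the nest's centre), underside 15 mm above the bed, top 23 mm, 56 mm wide. A strip tilted 12 to 18 degrees, lip end down, goes under it.
- lever (a joint): Lever angle in rad: 0 = raised, 48 degrees above level, pointing up towards the robot; grows as it swings down to 0.733 = fully home, 6 degrees above level. Starts at 0 to 0.175. Teeth block it at about 0.24 and 0.50 unless the button is in by over 4.5 mm; fully home, the pawl springs in behind the last tooth when the button is let go. Stiff hinge: 7 to 9 N at the button moves it.
- lever_hinge (a point): Point on the lever's level pivot axis (along jig y) in the lever's mid-plane, 36 mm above the bench, at jig x = -84.5, y = -140 mm; axes as the jig. A dog on the same shaft stands clear behind the low stop while the lever is up, and closes over the strip's far end, 1.5 mm above its top, when it is home.
- button_top (a point): Centre of the top face of the release button, a metal pad 28 x 28 mm on the black grip (30 x 24 mm), 150 mm along the lever from the pivot and 21 mm above its centre line when out. Its x runs along the lever to the thumb guard, a plate across the lever's end 22 mm from this point and 31 mm higher, barring a finger from straight above; its z points out of the lever's upper face.
- button (a joint): Travel of the release button in m: 0 out, 0.006 fully in (into the lever, square to it); spring, 2 N at the start to 6 N fully in.
- walnut: Bystander: dark walnut offcut, 38 x 90 x 20 mm, on the bench; origin at the centre of its underside.
- sander: Bystander: cork sanding block, 64 x 106 x 33 mm, on the bench; origin at the centre of its underside.
- glue: Bystander: upright wood glue bottle, 41 x 51 x 178 mm, on the bench; origin at the centre of its underside.

How it is judged:
By the outcome, as a careful person would: the job done as asked, in the order asked, and still so for the second after the job is handed in, with the robot touching nothing.
It also fails if it takes over 58 s, if anything falls off the work surface, if the arm or the gripper's body presses on something with over 40 N, if the wrist force passes 120 N, or if a joint passes its speed limit or range.

## Robot

A 6-joint arm with a two-finger parallel gripper is mounted at the origin on a cart in front of the work surface, level with it; the furniture and walls round the work are solid. World frame = base frame: x ahead of the robot, y to its left, z up, the work surface at z = 0. Lengths are in m, angles in rad, forces in N, time in s.
With the tool pointing down it reaches from about 0.375 to 0.975 m from the base axis. Payload 3.8 kg.
Tool frame: the origin (TCP) lies between the finger pads; the fingertips stand 19 mm ahead of it and the grasp point (between the pads) is the TCP; z points along the fingers, y is the line along which they close (so a half turn about z gives the same grasp; the last joint's range is limited). The gripper opens to 88 mm and grips with 3 to 60 N. Pads are 18 mm wide; open, the fingers measure 123 mm over their backs; the gripper's body (75 mm by 187 mm) begins 45 mm behind the grasp point.
Start: joints at [-1.224, 0.264, 1.604, -0, 1.274, -0.037], TCP at [0.253, -0.626, 0.258] pointing down, gripper open.
Joint ranges: [-2.63, 2.63], [-0.94, 2.18], [0.31, 2.57], [-1.31, 4.45], [0, 2.66], [-2.55, 2.55]. Speed limits (rad/s): [2.57, 2.57, 3.14, 3.14, 3.14, 3.14].

## Interface

Orientations are given as a rotation vector (axis times angle).
In Python, from cell import manip, vision, job, nets gives the robot as it stands. Calls block until the motion is done:
- manip.move_pose(position, orientation): joint-space move of the TCP to a pose.
- manip.move_linear(position, rate=0.15, rot=None): straight line of the TCP; rot=None keeps the orientation; rate is the mean speed in m/s.
- manip.set_joints(angles): joint-space move.
- manip.set_gripper(opening, force=None): finger opening in m; force is the grip in N (None keeps the last); returns when the fingers have stopped.
- manip.dwell(seconds).
- manip.inverse_kinematics(position, orientation): joint angles nearest the present ones, or None.
- manip.state(): the state.
- vision.capture(name): name is "scene" or "top" or "wrist"; returns a dict with "image" (420x560x3 uint8, blue, green, red), "z_map" (420x560 float32, m along the optical axis (not along the pixel's ray), 0 where there is no reading), "intrinsics" (3x3 intrinsics, pixels), "position" and "orientation" of the camera in the world; the wrist camera has in their place "T_tool_cam" (4x4, takes a point from camera to tool coordinates, whose origin is the TCP and whose axes are the flange's). Camera axes: x right, y down, z forward; pixel columns grow to the right and rows downward; lengths in m; the calibration is good to about 2 mm. The wrist camera is an equidistant fisheye: a pixel r from the principal point sees the ray r / f radians off the axis. A picture is of the moment at which its call begins: read the wrist's pose just before it.
A pose or a line that the arm cannot do raises manip.IKError and nothing moves.
- job.close_job(): hands the job in; it is judged then, once.
Trained networks look in a picture, given as the dict that the camera call returned (one of the last four; its "shot" number tells which), for a name from the list of things; names that differ only in an ending like _2 or _b are one class to them, and where a whole thing is asked for, a point or a joint stands for the part that bears it (a point fixed in the world has none). Each returns a list of dicts, best first, with "p" (0 to 1); they miss things now and then, are a little off and sometimes report something else, mostly with a low value. They report only what shows in the picture. A call takes as long as a camera call.
- nets.search_frame(picture, thing): "point" ([x, y, z] in m, in the coordinates of the camera as it stood for that picture, good to about 4 mm: the middle of the surface that is visible of it).
- nets.place_of(picture, thing): "point" ([x, y, z] in m, in the coordinates of the camera as it stood for that picture, good to about 4 mm: a listed point, or the origin of a listed thing).
The state is a dict: "clock": time; "joint_pos": joint angles; "joint_velocities": joint speeds; "tau": joint torques, N m; "tool_pos": TCP position; "tcp_rot": TCP orientation; "contact_force": force on the tool from outside, world axes, zero at the start; "moment": the same for the moment, N m; "gripper_width": finger opening in m; "grasp_force": force on a finger pad.
Only numpy, scipy, OpenCV 4.12 (cv2) and the standard library are available. Lean on these libraries where they do the work, as an engineer would, in place of code of your own. Each camera call takes 0.05 s, during which the arm holds its last target. There are 200 camera calls.

## Working session

There is one attempt and no reset: what is moved stays moved. The work goes in short steps, each a Python script; the robot and the scene stay as the last script left them, time stands still between calls to the robot, and variables do not carry over. Pictures are saved under pics/ and viewed, at most 10 in all, crops included, and the job is handed in when it is done.

```bash
ls; mkdir -p pics; cat > h.py <<'E'
import numpy as np, cv2
from scipy.spatial.transform import Rotation as R
from cell import manip, vision, job, nets
def rot(o):
    o=np.array(o,float)
    return o if o.shape==(3,3) else (R.from_rotvec(o).as_matrix() if o.size==3 else R.from_quat(o).as_matrix())
def w(pic,p): return rot(pic["orientation"])@np.array(p)+np.array(pic["position"])
def cloud(pic):
    z=pic["z_map"]; K=pic["intrinsics"]; v,u=np.mgrid[:z.shape[0],:z.shape[1]]
    P=np.stack([(u-K[0,2])/K[0,0]*z,(v-K[1,2])/K[1,1]*z,z],-1)
    return P@rot(pic["orientation"]).T+np.array(pic["position"])
E
python3 - <<'E'
from h import *
for n in ["scene","top"]:
    p=vision.capture(n); cv2.imwrite(f"pics/{n}0.png",p["image"]); np.savez(f"{n}0.npz",**{k:np.array(v) for k,v in p.items()})
    print(n,p["position"],p["orientation"])
    for t in ["strip","jig","nest","lip_edge","lever_hinge","button_top","lever","walnut","sander","glue"]:
        r=nets.place_of(p,t) if t!="lever" else nets.search_frame(p,t)
        print(t,[(np.round(w(p,a["point"]),4).tolist(),round(a["p"],2)) for a in r[:2]])
print(manip.state())
E
```

```text
cell.py
pics
scene [-0.1338465   0.70579068  0.79682885] [-0.97514113  2.28903732 -1.20555333]
strip [([0.6132, -0.3205, 0.0013], 0.57)]
jig [([0.5533, -0.0341, -0.0], 0.8)]
nest [([0.5554, -0.0369, 0.0438], 0.62), ([0.4776, -0.2506, 0.003], 0.28)]
lip_edge [([0.5053, -0.0413, 0.0609], 0.97)]
lever_hinge [([0.6318, 0.1088, 0.0355], 0.75)]
button_top [([0.5293, 0.1038, 0.1507], 0.53)]
lever [([0.5268, 0.1122, 0.1426], 0.79), ([0.5597, 0.0182, 0.03], 0.58)]
walnut [([0.5911, 0.3479, -0.0036], 0.89), ([0.4774, -0.2515, 0.0032], 0.39)]
sander [([0.6314, 0.1116, 0.0356], 0.47)]
glue [([0.7607, -0.1372, 0.0008], 0.62)]
top [0.40638658 0.00618118 1.16348333] [-2.11144732  2.14700951 -0.19058296]
strip [([0.6136, -0.3229, -0.0005], 0.59)]
jig [([0.5576, -0.0346, -0.0011], 0.81), ([0.5938, 0.3411, -0.0052], 0.7)]
nest [([0.5579, -0.0372, 0.0455], 0.92)]
lip_edge [([0.5061, -0.0414, 0.0612], 0.62)]
lever_hinge [([0.6335, 0.1085, 0.0392], 0.96)]
button_top [([0.4766, -0.2534, 0.0016], 0.67)]
lever [([0.5977, 0.098, 0.0738], 0.64)]
walnut [([0.5947, 0.3407, -0.0058], 0.6)]
sander [([0.4759, -0.2525, 0.0002], 0.68), ([0.596, 0.3433, -0.0065], 0.31)]
glue [([0.7648, -0.1351, -0.0028], 0.7)]
{'clock': 1.1, 'joint_pos': array([-1.22391933e+00,  2.63857233e-01,  1.60398309e+00, -1.96601176e-07,
        1.27370718e+00, -3.68966963e-02]), 'joint_velocities': array([ 0.00035447, -0.00011877, -0.00086289,  0.0002592 ,  0.00013653,
       -0.00156862]), 'tau': array([ 1.64594101e-03, -5.02065289e+01, -3.57263947e+01,  7.30809756e-02,
        1.83669466e-02, -8.13132687e-06]), 'tool_pos': array([ 0.2527356 , -0.62589988,  0.25774371]), 'tcp_rot': array([3.08388847e+00, 5.99129257e-01, 1.06545923e-05]), 'contact_force': array([-0.12993899,  0.06404969,  0.84355168]), 'moment': array([-0.00391804, -0.0694662 , -0.0026805 ]), 'grasp_force': 0.0, 'gripper_width': 0.08794863938801926}
```

View pics/top0.png

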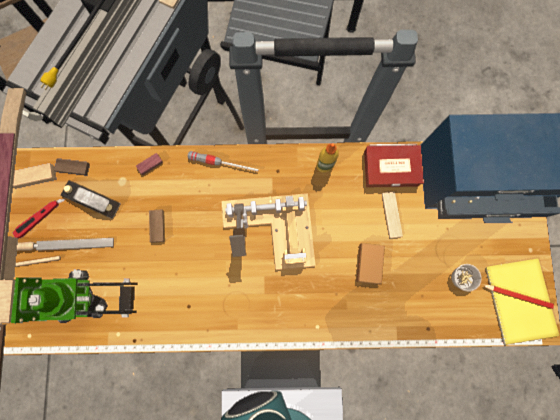

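View pics/scene0.png

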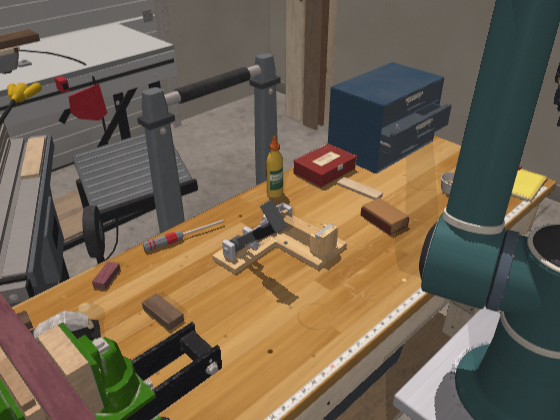

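The top view shows the strip at (392,214) beside the red box, the jig at (270,230) with its grip at (238,243) and lip at (295,258), the sander at (371,265), and the glue at (326,165). The scene view agrees: lever raised at (270,220). I'll fit the geometry from the depth data.

```bash
python3 - <<'E'
from h import *
d=dict(np.load("top0.npz")); C=cloud(d); z=d["z_map"]; img=d["image"]
print("K",d["intrinsics"].tolist())
ok=z>0; Z=C[...,2]
m=ok&(abs(C[...,0]-.613)<.1)&(abs(C[...,1]+.322)<.05)
print("bench z", np.median(Z[ok&(abs(C[...,0]-.45)<.05)&(abs(C[...,1]-.25)<.05)]))
s=m&(Z>.0045)&(Z<.014)
n,l,st,ce=cv2.connectedComponentsWithStats(s.astype(np.uint8)); k=1+np.argmax(st[1:,4]); 
pts=C[l==k]; print("strip",cv2.minAreaRect((pts[:,:2]*1000).astype(np.float32)),np.median(pts[:,2]),len(pts))
j=ok&(abs(C[...,0]-.58)<.2)&(C[...,1]>-.12)&(C[...,1]<.2)
for lo,hi,nm in [(.008,.02,"base"),(.04,.05,"rail"),(.05,.058,"stop/top"),(.064,.074,"lip"),(.08,.25,"lever")]:
    p=C[j&(Z>lo)&(Z<hi)]
    print(nm,len(p),p.min(0).round(3),p.max(0).round(3),cv2.minAreaRect((p[:,:2]*1000).astype(np.float32)) if len(p) else 0)
# right side obstacles near strip
o=ok&(abs(C[...,0]-.62)<.2)&(C[...,1]<-.2)&(Z>.02)
n,l,st,ce=cv2.connectedComponentsWithStats(o.astype(np.uint8))
for k in range(1,n):
    if st[k,4]>60:
        p=C[l==k]; print("obs",p.min(0).round(3),p.max(0).round(3))
E
```

```text
K [[416.06741844874597, 0.0, 277.32251264058806], [0.0, 416.06741844874597, 216.81871843956114], [0.0, 0.0, 1.0]]
bench z -0.0006462237887968625
strip ((616.1796875, -320.9303894042969), (130.4558563232422, 39.27948760986328), 4.932848930358887) 0.008239617963478496 561
base 2665 [ 0.384 -0.119  0.008] [0.78  0.199 0.02 ] ((582.631591796875, 51.165802001953125), (319.51361083984375, 379.25738525390625), 86.4442367553711)
rail 680 [ 0.48  -0.119  0.04 ] [0.754 0.144 0.05 ] ((592.402099609375, -29.016494750976562), (231.07623291015625, 288.66607666015625), 23.281269073486328)
stop/top 313 [ 0.48  -0.115  0.05 ] [0.755 0.14  0.058] ((594.2704467773438, -27.596817016601562), (227.66448974609375, 287.4936828613281), 23.542896270751953)
lip 271 [ 0.479 -0.116  0.064] [0.765 0.111 0.074] ((601.7099609375, -57.58161926269531), (210.3273468017578, 271.0821533203125), 33.95100784301758)
lever 495 [ 0.493 -0.12   0.08 ] [0.775 0.118 0.194] ((648.123291015625, 15.441329956054688), (85.15099334716797, 364.12158203125), 51.32008743286133)
obs [ 0.571 -0.714  0.02 ] [ 0.82  -0.251  0.224]
obs [ 0.424 -0.289  0.02 ] [ 0.533 -0.212  0.042]
obs [ 0.42  -0.541  0.02 ] [ 0.471 -0.469  0.04 ]
```

```bash
cat >> h.py <<'E'
def down(yaw,tilt=0):  # tool down, tool x along yaw (deg); tilt>0 raises the tool-x end
    return R.from_euler('z',yaw,degrees=True)*R.from_euler('y',-tilt,degrees=True)*R.from_rotvec([np.pi,0,0])
def wristshot(name):
    s=manip.state(); p=vision.capture("wrist")
    T=np.eye(4); T[:3,:3]=R.from_rotvec(s["tcp_rot"]).as_matrix(); T[:3,3]=s["tool_pos"]
    p["Twc"]=T@np.array(p["T_tool_cam"]); cv2.imwrite(f"pics/{name}.png",p["image"])
    np.savez(f"{name}.npz",**{k:np.array(v) for k,v in p.items()}); return p
def ww(p,q): return p["Twc"][:3,:3]@np.array(q)+p["Twc"][:3,3]
def wcloud(p):
    z=p["z_map"]; K=p["intrinsics"]; v,u=np.mgrid[:z.shape[0],:z.shape[1]]
    a=(u-K[0,2])/K[0,0]; b=(v-K[1,2])/K[1,1]; r=np.hypot(a,b)+1e-9; t=np.tan(np.minimum(r,1.5))/r
    return np.stack([a*t*z,b*t*z,z],-1)@p["Twc"][:3,:3].T+p["Twc"][:3,3]
E
python3 - <<'E'
from h import *
for name,pos,things in [("wjig",[.53,0.0,.32],["jig","nest","lip_edge","lever_hinge","button_top"]),("wstrip",[.60,-.32,.25],["strip"])]:
    manip.move_pose(pos,down(5).as_rotvec()); p=wristshot(name)
    for t in things:
        print(t,[(np.round(ww(p,a["point"]),4).tolist(),round(a["p"],2)) for a in nets.place_of(p,t)[:2]])
print(p["T_tool_cam"],p["intrinsics"],manip.state()["clock"])
E
```

```text
jig [([0.5594, -0.0404, -0.0027], 0.64)]
nest [([0.5581, -0.0377, 0.0498], 0.89)]
lip_edge [([0.5079, -0.0438, 0.0655], 0.76), ([0.5377, 0.099, 0.1514], 0.34)]
lever_hinge [([0.636, 0.1096, 0.0381], 0.82), ([0.535, 0.0995, 0.1545], 0.28)]
button_top [([0.5365, 0.1024, 0.153], 0.55)]
strip [([0.6119, -0.325, 0.0009], 0.94)]
[[ 3.12877595e-05 -9.49852617e-01 -3.12697946e-01  8.26279172e-02]
 [ 9.99999204e-01 -3.64688116e-04  1.20783555e-03 -1.17661215e-04]
 [-1.26130298e-03 -3.12697735e-01  9.49851849e-01 -1.27273362e-01]
 [ 0.00000000e+00  0.00000000e+00  0.00000000e+00  1.00000000e+00]] [[325.1922621    0.         281.19711991]
 [  0.         325.1922621  210.64238945]
 [  0.           0.           1.        ]] 5.2083
```

View pics/wjig.png

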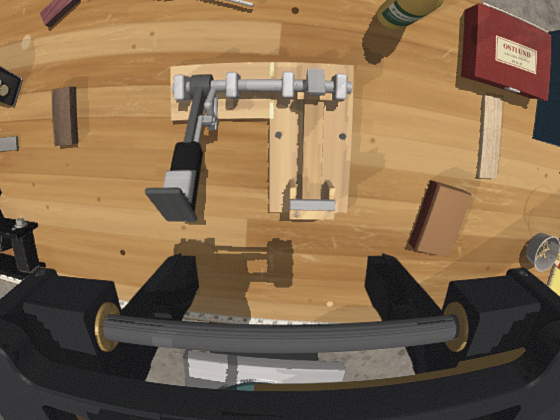

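View pics/wstrip.png

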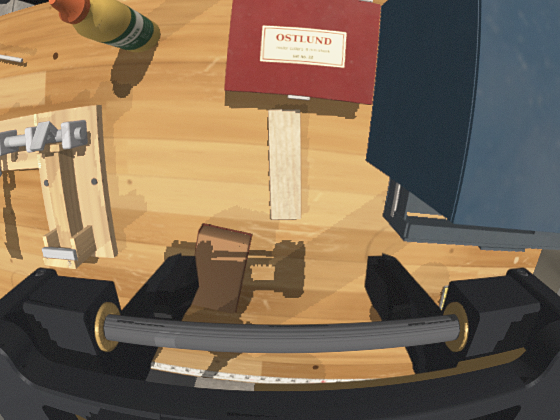

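The wrist view over the jig shows the lip at (312,207), the dog at (316,82) and the button at (178,185) behind the guard at (170,204). The strip is at (284,165), clear of the red box. Next I'll refine with the wrist depth.

```bash
python3 - <<'E'
from h import *
d=dict(np.load("wstrip.npz")); C=wcloud(d); Z=C[...,2]; ok=d["z_map"]>0
print("bench",np.median(Z[ok&(abs(C[...,0]-.6)<.06)&(abs(C[...,1]+.26)<.02)]))
s=ok&(abs(C[...,0]-.613)<.09)&(abs(C[...,1]+.322)<.045)&(Z>.0045)&(Z<.014)
n,l,st,ce=cv2.connectedComponentsWithStats(s.astype(np.uint8)); k=1+np.argmax(st[1:,4]); p=C[l==k]
print("strip",cv2.minAreaRect((p[:,:2]*1000).astype(np.float32)),np.median(p[:,2]),len(p),p[:,:2].mean(0))
d=dict(np.load("wjig.npz")); C=wcloud(d); Z=C[...,2]; ok=d["z_map"]>0
print("bench",np.median(Z[ok&(abs(C[...,0]-.5)<.03)&(abs(C[...,1]-.03)<.03)]))
def comp(nm,m,show=1):
    n,l,st,ce=cv2.connectedComponentsWithStats((ok&m).astype(np.uint8))
    for k in 1+np.argsort(-st[1:,4])[:show]:
        p=C[l==k]; print(nm,cv2.minAreaRect((p[:,:2]*1000).astype(np.float32)),np.median(p[:,2]).round(4),len(p),p.min(0).round(3),p.max(0).round(3))
box=lambda x0,x1,y0,y1:(C[...,0]>x0)&(C[...,0]<x1)&(C[...,1]>y0)&(C[...,1]<y1)
b=box(.44,.70,-.12,.18)
comp("board",b&(Z>.008)&(Z<.02),3)
comp("rail",b&(Z>.040)&(Z<.05),4)
comp("lip",box(.47,.53,-.1,.02)&(Z>.060)&(Z<.076),2)
comp("lever",box(.44,.62,.05,.18)&(Z>.07),2)
comp("shaft/dog",box(.60,.70,-.12,.18)&(Z>.03),3)
# board side edges: per-slice y extents, all jig
m=ok&b&(Z>.008)&(Z<.075)
for x in np.arange(.48,.665,.02):
    y=C[m&(abs(C[...,0]-x)<.003)][:,1]; print(round(x,3),y.min().round(4) if len(y) else None)
# lever side profile (jig plane): bin points by x
q=C[ok&box(.44,.66,.085,.125)&(Z>.03)]
for x in np.arange(.46,.66,.01):
    t=q[abs(q[:,0]-x)<.004]
    if len(t): print(round(x,3),np.percentile(t[:,2],[5,50,95]).round(4),t[:,1].mean().round(4))
E
```

```text
bench 0.31549214178347207
strip ((616.1279296875, -321.816162109375), (129.36541748046875, 35.49773025512695), 6.364416599273682) 0.009351140496510646 3355 [ 0.61850113 -0.32157478]
bench 0.014247243917302144
board ((569.0648193359375, 30.819610595703125), (205.2193603515625, 246.404052734375), 4.3368096351623535) 0.0143 5600 [ 0.475 -0.099  0.011] [0.68 0.16 0.02]
board ((549.542724609375, 29.88678741455078), (165.66818237304688, 112.70124053955078), 4.649868488311768) 0.0143 4733 [ 0.468 -0.031  0.011] [0.634 0.092 0.02 ]
board ((600.1845703125, 108.23362731933594), (3.792127847671509, 9.66783618927002), 85.8451919555664) 0.0143 21 [0.595 0.107 0.012] [0.605 0.11  0.016]
rail ((563.1724853515625, -37.00691604614258), (125.26016235351562, 24.822656631469727), 3.567841053009033) 0.0463 1899 [ 0.5   -0.052  0.04 ] [ 0.626 -0.021  0.05 ]
rail ((635.6461181640625, 34.573219299316406), (27.63423728942871, 55.28055953979492), 1.5836576223373413) 0.0431 501 [0.621 0.007 0.04 ] [0.649 0.062 0.049]
rail ((636.62255859375, 96.40402221679688), (41.59530258178711, 36.994468688964844), 30.491634
[... 904 characters left out ...]
0968
0.52 -0.0961
0.54 -0.0935
0.56 -0.0926
0.58 -0.0898
0.6 -0.0899
0.62 -0.0881
0.64 -0.0861
0.66 -0.0849
0.49 [0.147  0.1478 0.1486] 0.1086
0.5 [0.1502 0.154  0.1583] 0.0998
0.51 [0.1608 0.1647 0.1695] 0.0998
0.52 [0.1468 0.1758 0.4083] 0.0951
0.53 [0.1337 0.184  0.4079] 0.0958
0.54 [0.129  0.1518 0.1938] 0.0988
0.55 [0.1125 0.1275 0.1319] 0.0988
0.56 [0.1132 0.1218 0.3877] 0.0944
0.57 [0.101  0.1095 0.1138] 0.1006
0.58 [0.0506 0.0967 0.1025] 0.0989
0.59 [0.056  0.0842 0.093 ] 0.0965
0.6 [0.0394 0.0718 0.0833] 0.0969
0.61 [0.0389 0.0715 0.0765] 0.0963
0.62 [0.0389 0.0601 0.0672] 0.1006
0.63 [0.0421 0.0513 0.0559] 0.1034
0.64 [0.0401 0.0494 0.0518] 0.1036
0.65 [0.038  0.0414 0.0448] 0.1061
```

```bash
python3 - <<'E'
from h import *
for f,fn in [("top0",cloud),("wstrip",wcloud)]:
    d=dict(np.load(f+".npz")); C=fn(d); ok=d["z_map"]>0
    for zlo in (.03,.06,.1):
        print(f,zlo)
        for x in np.arange(.52,.76,.03):
            q=C[ok&(abs(C[...,0]-x)<.006)&(C[...,2]>zlo)&(C[...,2]<.24)&(C[...,1]<-.225)&(C[...,1]>-.5)]
            if len(q): print("  x",round(x,2),"y max",q[:,1].max().round(3),"z range",q[:,2].min().round(3),q[:,2].max().round(3))
d=dict(np.load("wstrip.npz")); C=wcloud(d); Z=C[...,2]
p=C[(d["z_map"]>0)&(abs(C[...,0]-.613)<.09)&(abs(C[...,1]+.322)<.045)&(Z>.0045)&(Z<.014)]
for x in np.arange(.56,.68,.02):
    y=p[abs(p[:,0]-x)<.003][:,1]; print(round(x,2),np.percentile(y,[2,98]).round(4),y.mean().round(4))
print(np.percentile(p[:,0],[.5,99.5]))
E
```

```text
top0 0.03
  x 0.52 y max -0.226 z range 0.03 0.037
  x 0.61 y max -0.42 z range 0.08 0.143
  x 0.64 y max -0.413 z range 0.03 0.221
  x 0.67 y max -0.413 z range 0.031 0.222
  x 0.7 y max -0.252 z range 0.03 0.222
  x 0.73 y max -0.252 z range 0.031 0.222
top0 0.06
  x 0.61 y max -0.42 z range 0.08 0.143
  x 0.64 y max -0.413 z range 0.061 0.221
  x 0.67 y max -0.413 z range 0.064 0.222
  x 0.7 y max -0.414 z range 0.06 0.222
  x 0.73 y max -0.414 z range 0.063 0.222
top0 0.1
  x 0.61 y max -0.42 z range 0.104 0.143
  x 0.64 y max -0.413 z range 0.1 0.221
  x 0.67 y max -0.413 z range 0.1 0.222
  x 0.7 y max -0.414 z range 0.106 0.222
  x 0.73 y max -0.414 z range 0.1 0.222
wstrip 0.03
  x 0.52 y max -0.225 z range 0.03 0.036
  x 0.61 y max -0.261 z range 0.078 0.24
  x 0.64 y max -0.414 z range 0.031 0.221
  x 0.67 y max -0.414 z range 0.031 0.221
  x 0.7 y max -0.252 z range 0.03 0.221
  x 0.73 y max -0.252 z range 0.031 0.221
wstrip 0.06
  x 0.61 y max -0.261 z range 0.078 0.24
  x 0.64 y max -0.414 z range 0.06 0.221
  x 0.67 y max -0.414 z range 0.06 0.221
  x 0.7 y max -0.414 z range 0.061 0.221
  x 0.73 y max -0.414 z range 0.06 0.221
wstrip 0.1
  x 0.61 y max -0.261 z range 0.101 0.24
  x 0.64 y max -0.414 z range 0.1 0.221
  x 0.67 y max -0.414 z range 0.1 0.221
  x 0.7 y max -0.414 z range 0.1 0.221
  x 0.73 y max -0.414 z range 0.1 0.221
0.56 [-0.3453 -0.3106] -0.3278
0.58 [-0.3431 -0.309 ] -0.3258
0.6 [-0.341  -0.3062] -0.3237
0.62 [-0.339  -0.3047] -0.3218
0.64 [-0.3359 -0.302 ] -0.319
0.66 [-0.3339 -0.3001] -0.3167
[0.52703982 0.68019636]
```

```bash
cat >> h.py <<'E'
O=np.array([.5598,-.0376]); PSI=4.4; BED=.046; H=.0205
RJ=R.from_euler('z',180+PSI,degrees=True).as_matrix()
def jw(x,y,z): return RJ@np.array([x,y,z])+np.array([*O,0])
def toj(P): return (P-np.array([*O,0]))@RJ
def strip_pose(th,e,zc,y=0.):   # th deg, low corner jig x e, height zc over bed -> TCP world pos, rotvec
    t=np.deg2rad(th); x=e-.065*np.cos(t)+H*np.sin(t); z=BED+zc+.065*np.sin(t)+H*np.cos(t)
    return jw(x,y,z),down(PSI,th).as_rotvec()
E
python3 - <<'E'
from h import *
d=dict(np.load("wjig.npz")); C=toj(wcloud(d)); ok=(d["z_map"]>0)&(C[...,2]>.02)&(C[...,2]<.2)
for x in range(-110,90,8):
    q=C[ok&(abs(C[...,0]-x/1000)<.004)&(abs(C[...,1])<.03)]
    if len(q): 
        a=q[q[:,2]>.05]; print(x,q[:,2].max().round(4),(a[:,1].min().round(3),a[:,1].max().round(3)) if len(a) else '')
for x in range(-110,-70,8):
    q=C[ok&(abs(C[...,0]-x/1000)<.004)&(C[...,1]<-.03)&(C[...,1]>-.1)]
    if len(q): print('shaft',x,q[:,2].max().round(4))
# IK tests for lever
hx=np.array([-.0845,-.140,.036])
for lev in [45,42,34,20,6]:
  a=np.deg2rad(lev)
  for t in [lev,lev-10,lev-20]:
    b=hx+.150*np.array([np.cos(a),0,np.sin(a)])+.021*np.array([-np.sin(a),0,np.cos(a)])
    r=down(PSI,-t); pos=jw(*b)-.019*r.as_matrix()[:,2]
    q=manip.inverse_kinematics(pos,r.as_rotvec()); print(lev,t,pos.round(3),None if q is None else np.round(q,2))
for a in [(18,.03,.02),(15,.0635,.001),(1,.065,.0)]:
    print(a,manip.inverse_kinematics(*strip_pose(*a)))
E
```

```text
-102 0.0606 (np.float64(-0.029), np.float64(0.029))
-94 0.0675 (np.float64(-0.029), np.float64(0.029))
-86 0.0727 (np.float64(-0.029), np.float64(0.029))
-78 0.0778 (np.float64(-0.029), np.float64(0.03))
-70 0.0776 (np.float64(-0.029), np.float64(0.03))
-62 0.0549 (np.float64(0.017), np.float64(0.017))
-54 0.048 
-46 0.0481 
-38 0.0486 
-30 0.0495 
-22 0.0486 
-14 0.0485 
-6 0.0491 
2 0.048 
10 0.049 
18 0.0486 
26 0.0482 
34 0.0486 
42 0.0635 (np.float64(-0.028), np.float64(0.027))
50 0.0633 (np.float64(-0.028), np.float64(0.027))
58 0.0716 (np.float64(-0.028), np.float64(0.027))
66 0.073 (np.float64(-0.028), np.float64(0.027))
74 0.0735 (np.float64(-0.028), np.float64(0.027))
82 0.0719 (np.float64(-0.001), np.float64(0.026))
shaft -102 0.0551
shaft -94 0.0559
shaft -86 0.0561
shaft -78 0.0561
45 45 [0.556 0.103 0.17 ] [0.12 0.61 1.46 0.03 1.86 1.61]
45 35 [0.553 0.102 0.172] [0.12 0.5  1.56 0.03 1.7  1.61]
45 25 [0.55  0.102 0.174] [0.13 0.38 1.66 0.02 1.53 1.62]
42 42 [0.549 0.102 0.166] [0.12 0.57 1.51 0.03 1.79 1.61]
42 32 [0.546 0.102 0.168] [0.12 0.46 1.61 0.03 1.63 1.61]
42 2
[... 164 characters left out ...]
1.62]
34 14 [0.526 0.1   0.156] [0.13 0.24 1.85 0.01 1.3  1.62]
20 20 [0.506 0.099 0.125] [0.13 0.3  1.85 0.02 1.34 1.62]
20 10 [0.503 0.098 0.126] [0.14 0.19 1.97 0.01 1.16 1.63]
20 0 [0.5   0.098 0.126] [ 0.15  0.08  2.08 -0.    0.98  1.64]
6 6 [0.489 0.097 0.091] [0.14 0.16 2.06 0.01 1.02 1.63]
6 -4 [0.485 0.097 0.092] [ 0.15  0.05  2.18 -0.01  0.83  1.65]
6 -14 [0.482 0.097 0.091] [ 0.16 -0.04  2.3  -0.03  0.64  1.68]
(18, 0.03, 0.02) [-0.13977287  0.08429906  2.15232687  0.11771187  0.60092211  1.26728929]
(15, 0.0635, 0.001) [-0.14676725  0.08236037  2.19373784  0.10000604  0.61228071  1.2726842 ]
(1, 0.065, 0.0) [-0.11347692  0.23345064  2.0263548   0.00433806  0.86465349  1.37773821]
```

```bash
python3 - <<'E'
from h import *
r=down(6.3).as_rotvec()
manip.move_pose([.614,-.3043,.10],r)
manip.move_linear([.614,-.3043,.0205],rate=.10)
s=manip.state(); print(s["tool_pos"],s["contact_force"])
manip.set_gripper(.030,force=25)
s=manip.state(); print(s["tool_pos"],s["gripper_width"],s["grasp_force"],s["contact_force"])
manip.move_linear([.60,-.29,.15],rate=.2)
s=manip.state(); print(s["gripper_width"],s["grasp_force"],s["contact_force"])
p,ro=strip_pose(15,.035,.06)
manip.move_pose(p,ro)
s=manip.state(); print(s["tool_pos"],p,s["gripper_width"],s["contact_force"],s["clock"])
pic=wristshot("whold")
pic=vision.capture("scene"); cv2.imwrite("pics/hold.png",cv2.resize(pic["image"][150:320,180:400],None,fx=3,fy=3))
E
```

```text
[ 0.61401456 -0.30431163  0.02001704] [ 0.59748421 -0.70249406  0.06460943]
[ 0.61403225 -0.30434805  0.02055917] 0.03556016663685099 24.99996989965439 [ 1.10736716 -0.23949302 -0.05271803]
0.035716815595463754 24.99994844198227 [-0.53958028  0.40723406 -0.39944954]
[ 0.58290661 -0.03657181  0.14273647] [ 0.58221314 -0.0358754   0.14262472] 0.0352818886253089 [-0.18590079 -0.63850596 -0.54303115] 9.4583
```

View pics/whold.png

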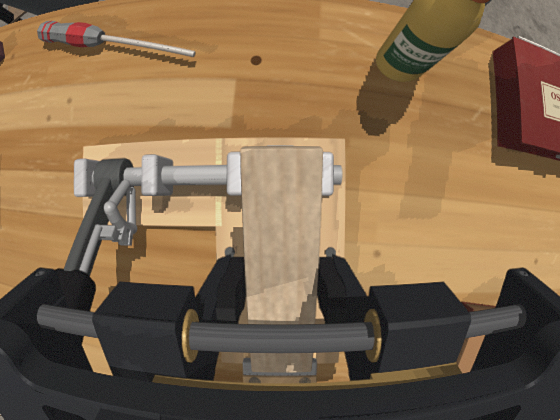

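View pics/hold.png

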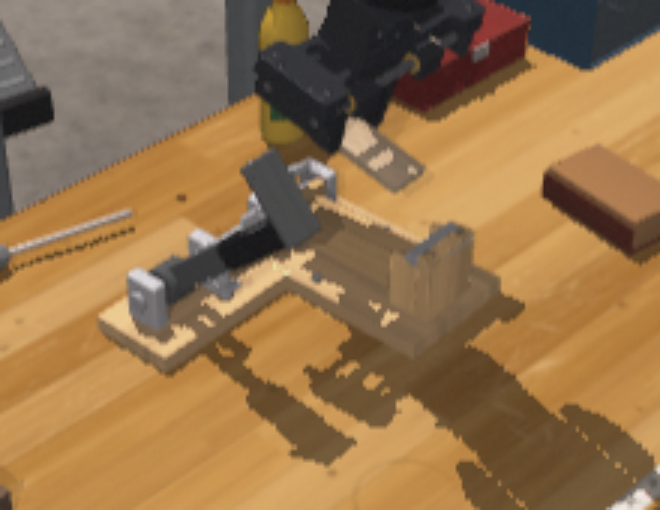

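The wrist picture shows the strip (282,235) held square between the fingers, with its far end at row 147. The scene view shows it tilted, lip end down. I'll measure its in-hand offset, then insert.

```bash
python3 - <<'E'
from h import *
d=dict(np.load("whold.npz")); C=wcloud(d); T=d["Twc"]@np.linalg.inv(d["T_tool_cam"])
P=(C-T[:3,3])@T[:3,:3]  # tool coords
m=(d["z_map"]>0)&(abs(P[...,2]-.011)<.008)&(abs(P[...,1])<.03)&(P[...,0]>.03)&(P[...,0]<.09)
p=P[m]; print(len(p),np.percentile(p[:,0],[50,99,99.8]),np.percentile(p[:,1],[1,50,99]),np.median(p[:,2]))
for x in (.035,.045,.055): 
    q=p[abs(p[:,0]-x)<.004]; print(x,np.median(q[:,1]),np.percentile(q[:,1],[2,98]),np.median(q[:,2]))
print("J centre of TCP y:",toj(np.array(manip.state()["tool_pos"])))
E
```

```text
6405 [0.0489842  0.06540637 0.065509  ] [-1.74577428e-02 -3.88686787e-05  1.74039866e-02] 0.011590917688302584
0.035 -3.640997864419173e-05 [-0.01714249  0.01708243] 0.011538064908602286
0.045 -3.7862226355012246e-05 [-0.01711707  0.01697403] 0.011556958163649994
0.055 -3.98799447659673e-05 [-0.01714303  0.01703358] 0.011588825452981158
J centre of TCP y: [-0.0235037   0.00142977  0.14301268]
```

```bash
cat >> h.py <<'E'
def fj():
    s=manip.state(); return np.array(s["contact_force"])@RJ, s
def go(th,e,zc,rate=.08,y=0.):
    p,r=strip_pose(th,e,zc,y); manip.move_linear(p,rate=rate,rot=r)
    f,s=fj(); print(th,round(e*1e3,1),round(zc*1e3,1),"F",f.round(1),"err",((s["tool_pos"]-p)@RJ*1e3).round(2),"w",round(s["gripper_width"]*1e3,1),"t",round(s["clock"],2)); return f
E
python3 - <<'E'
from h import *
go(15,.040,.014); f0=go(15,.050,.003,.05)
f=go(15,.058,.002,.04)
e=.058
while e<.0685:
    e+=.001; f=go(15,e,.002,.03)
    if np.hypot(f[0]-f0[0],f[2]-f0[2])>4: break
print(e)
E
```

```text
15 40.0 14.0 F [ 0.4 -0.1  0.1] err [-0.21  0.06  0.02] w 35.8 t 10.28
15 50.0 3.0 F [-0.  -0.5 -0.4] err [ 0.5  -0.07 -0.32] w 35.5 t 10.73
15 58.0 2.0 F [ 0.6 -0.2 -0.4] err [ 0.29 -0.    0.02] w 35.4 t 11.08
15 59.0 2.0 F [-0.6 -0.  -1.1] err [-0.09  0.01  0.07] w 35.5 t 11.33
15 60.0 2.0 F [ 0.1 -0.5 -0.4] err [ 0.05 -0.03 -0.04] w 35.9 t 11.58
15 61.0 2.0 F [-0.7 -0.   0.2] err [ 0.09 -0.03 -0.05] w 35.7 t 11.83
15 62.0 2.0 F [-0.9  0.5 -1.1] err [ 0.1  -0.01 -0.03] w 36.0 t 12.08
15 63.0 2.0 F [-0.2  0.4  0.5] err [ 0.08 -0.01 -0.03] w 35.6 t 12.33
15 64.0 2.0 F [ 0.4 -0.1 -0.3] err [ 0.07 -0.01 -0.  ] w 35.8 t 12.58
15 65.0 2.0 F [-0.8 -0.5 -0.1] err [-0.11  0.05  0.11] w 35.3 t 12.83
15 66.0 2.0 F [-3.2  0.5 -1.5] err [-0.86  0.11  0.59] w 35.6 t 13.08
15 67.0 2.0 F [-4.9 -1.7 -0.1] err [-1.64  0.18  1.09] w 35.8 t 13.33
0.067
```

```bash
python3 - <<'E'
from h import *
f0=go(15,.0643,.002,.03)
z=.002
while z>-.003:
    z-=.0007; f=go(15,.0643,z,.03)
    if f[2]-f0[2]>3: break
z+=.001; print("bed",z)
for th in (12,9,6,4,2.5):
    f=go(th,min(.0657,.0668-.009*np.sin(np.deg2rad(th))),z,.04)
    if np.linalg.norm(f)>12: print("stop"); break
pic=wristshot("wlow"); p=vision.capture("scene"); cv2.imwrite("pics/low.png",cv2.resize(p["image"][150:320,180:400],None,fx=3,fy=3))
E
```

```text
15 64.3 2.0 F [-1.1 -0.2 -0.3] err [ 0.56 -0.05 -0.47] w 35.7 t 13.58
15 64.3 1.3 F [ 0.  -0.5 -0.3] err [ 0.54 -0.05 -0.42] w 35.7 t 13.83
15 64.3 0.6 F [ 0.7 -0.4  0. ] err [ 0.32 -0.06 -0.25] w 36.1 t 14.08
15 64.3 -0.1 F [ 0.9 -0.3 -0.7] err [ 0.01 -0.   -0.01] w 35.6 t 14.33
15 64.3 -0.8 F [ 0.5 -0.5  0.5] err [-0.14  0.03  0.16] w 35.4 t 14.58
15 64.3 -1.5 F [ 0.2 -0.5  2.7] err [-0.3   0.04  0.28] w 35.8 t 14.83
bed -0.0005
12 64.9 -0.5 F [-1.6 -0.6  0.6] err [-0.6   0.01  0.07] w 35.4 t 15.08
9 65.4 -0.5 F [-0.6 -0.3  1.5] err [-0.09 -0.1  -0.26] w 35.3 t 15.33
6 65.7 -0.5 F [-1.5  0.   2.1] err [ 0.29 -0.15 -0.33] w 35.5 t 15.58
4 65.7 -0.5 F [-1.4  0.9  1.8] err [ 0.51 -0.13 -0.33] w 35.3 t 15.83
2.5 65.7 -0.5 F [ 0.2 -0.2  0.8] err [ 0.53 -0.1  -0.31] w 35.5 t 16.08
```

```bash
python3 - <<'E'
from h import *
z=-.0005
for th in (1.2,0.2,-.2): f=go(th,.0656,z,.04)
manip.set_gripper(.060); f,s=fj(); print(f.round(1),s["gripper_width"])
p=np.array(s["tool_pos"]); manip.move_linear(p+[0,0,.10],rate=.15)
r=down(PSI).as_rotvec(); manip.move_pose(jw(-.01,-.05,.28),r)
pic=wristshot("wseat"); C=toj(wcloud(pic)); ok=pic["z_map"]>0
for x in range(-76,76,8):
    q=C[ok&(abs(C[...,0]-x/1000)<.003)&(abs(C[...,1])<.008)&(C[...,2]<.1)]
    if len(q): print(x,np.median(q[:,2]).round(4))
for t in ("strip","button_top","lever_hinge"): print(t,[(toj(ww(pic,a["point"])).round(4).tolist(),round(a["p"],2)) for a in nets.place_of(pic,t)[:2]])
print(manip.state()["clock"])
E
```

```text
1.2 65.6 -0.5 F [-0.3 -0.4  1.4] err [ 0.39 -0.07 -0.29] w 35.7 t 16.43
0.2 65.6 -0.5 F [ 2.8 -1.2  4.9] err [ 0.19 -0.01  0.26] w 35.7 t 16.68
-0.2 65.6 -0.5 F [3.7 0.  8. ] err [ 0.23 -0.02  0.68] w 35.7 t 16.93
[-1.1 -0.7 -0.6] 0.05993771302073445
-76 0.076
-68 0.0543
-60 0.0554
-52 0.0555
-44 0.0553
-36 0.0554
-28 0.0556
-20 0.0556
-12 0.0555
-4 0.0553
4 0.0553
12 0.0555
20 0.0552
28 0.0553
36 0.0553
44 0.0553
52 0.0557
60 0.0694
68 0.0709
strip [([0.0028, 0.0031, 0.048], 0.67)]
button_top [([0.0112, -0.138, 0.1536], 0.59)]
lever_hinge [([-0.0878, -0.1435, 0.0373], 0.9)]
19.05
```

View pics/wseat.png

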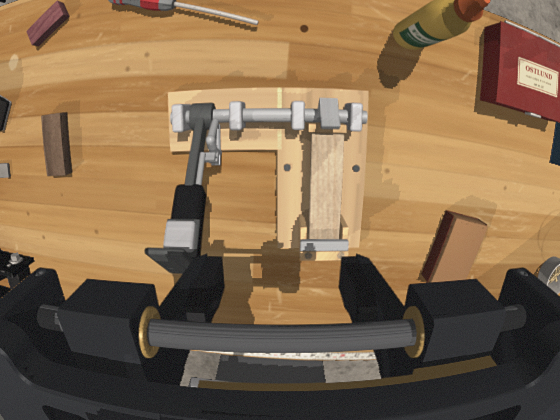

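The strip (326,190) lies flat, under the lip at (325,245) and behind the stop; every height along it is bed + 9 mm. The button is visible at (182,235). Next I'll fit the lever angle.

```bash
python3 - <<'E'
from h import *
for f in ("wseat","wjig"):
    d=dict(np.load(f+".npz")); C=toj(wcloud(d)); ok=d["z_map"]>0
    for a in (38,40,41,42,43,44,46):
        t=np.deg2rad(a); D=C-np.array([-.0840,-.140,.036]); u=D[...,0]*np.cos(t)+D[...,2]*np.sin(t); v=-D[...,0]*np.sin(t)+D[...,2]*np.cos(t)
        m=ok&(abs(u-.150)<.011)&(abs(D[...,1])<.011)&(abs(v-.021)<.012)
        g=ok&(u>.166)&(u<.185)&(v>.025)&(v<.06)&(abs(D[...,1])<.03)
        if m.sum()>20:
            k=np.polyfit(u[m]-.15,v[m],1); print(f,a,m.sum(),"slope",k[0].round(3),"v",k[1].round(4),"guard u",np.percentile(u[g],[5,50,95]).round(4) if g.any() else None,"vmax",v[g].max().round(4) if g.any() else None, "y",D[...,1][g].min().round(3) if g.any() else None,D[...,1][g].max().round(3) if g.any() else None)
E
```

```text
wseat 38 302 slope 0.026 v 0.0324 guard u [0.1715 0.1747 0.1762] vmax 0.0599 y -0.017 0.017
wseat 40 568 slope 0.037 v 0.0276 guard u [0.1711 0.1756 0.1768] vmax 0.06 y -0.017 0.017
wseat 41 571 slope 0.023 v 0.025 guard u [0.1721 0.1763 0.1773] vmax 0.0585 y -0.017 0.017
wseat 42 565 slope 0.003 v 0.0224 guard u [0.173  0.1771 0.1779] vmax 0.0554 y -0.017 0.017
wseat 43 569 slope -0.011 v 0.0198 guard u [0.1739 0.1778 0.1786] vmax 0.0523 y -0.017 0.017
wseat 44 558 slope -0.03 v 0.0172 guard u [0.1747 0.1784 0.1793] vmax 0.0492 y -0.017 0.017
wseat 46 557 slope -0.063 v 0.0119 guard u [0.1761 0.1796 0.1807] vmax 0.043 y -0.017 0.017
wjig 38 194 slope 0.039 v 0.0325 guard u [0.1729 0.1748 0.1763] vmax 0.0599 y -0.017 0.017
wjig 40 334 slope 0.052 v 0.0277 guard u [0.1714 0.1759 0.1769] vmax 0.06 y -0.017 0.017
wjig 41 339 slope 0.035 v 0.0251 guard u [0.1723 0.1766 0.1774] vmax 0.0579 y -0.017 0.017
wjig 42 344 slope 0.019 v 0.0224 guard u [0.1732 0.1773 0.1781] vmax 0.0549 y -0.017 0.017
wjig 43 349 slope 0.006 v 0.0198 guard u [0.174  0.178  0.1789] vmax 0.0518 y -0.017 0.017
wjig 44 351 slope -0.013 v 0.0172 guard u [0.1749 0.1787 0.1796] vmax 0.0487 y -0.017 0.017
wjig 46 356 slope -0.043 v 0.012 guard u [0.1762 0.1801 0.1809] vmax 0.0425 y -0.017 0.017
```

```bash
cat >> h.py <<'E'
HG=np.array([-.0840,-.140,.036])
def lev(phi,u,v):
    t=np.deg2rad(phi); tip=HG+u*np.array([np.cos(t),0,np.sin(t)])+v*np.array([-np.sin(t),0,np.cos(t)])
    r=down(PSI,-phi); return jw(*tip)-.019*r.as_matrix()[:,2], r.as_rotvec()
def lgo(phi,u,v,rate=.05):
    p,r=lev(phi,u,v); manip.move_linear(p,rate=rate,rot=r); f,s=fj(); t=np.deg2rad(phi)
    e=(np.array(s["tool_pos"])-p)@RJ; U=np.array([np.cos(t),0,np.sin(t)]); V=np.array([-np.sin(t),0,np.cos(t)])
    print(round(phi,1),round(v*1e3,1),"F u,v,y",[round(float(k),1) for k in (f@U,f@V,f[1])],"err",(e@U*1e3).round(2),(e@V*1e3).round(2),"t",round(s["clock"],2)); return f@V
E
python3 - <<'E'
from h import *
manip.set_gripper(0.0,force=20)
p,r=lev(42.5,.147,.09); manip.move_pose(p,r)
lgo(42.5,.147,.03,.1)
for v in (.024,.021,.019,.017,.0155,.0145): lgo(42.5,.147,v,.03)
pic=vision.capture("scene"); cv2.imwrite("pics/press.png",cv2.resize(pic["image"][130:300,180:400],None,fx=3,fy=3))
E
```

```text
42.5 30.0 F u,v,y [-0.0, 1.1, 0.5] err 0.61 1.36 t 21.47
42.5 24.0 F u,v,y [0.3, -0.3, 0.7] err -0.12 -0.19 t 21.82
42.5 21.0 F u,v,y [0.3, 0.2, 0.6] err -0.08 -0.22 t 22.07
42.5 19.0 F u,v,y [0.2, 2.8, 0.7] err -0.07 0.46 t 22.32
42.5 17.0 F u,v,y [-0.8, 3.5, -0.5] err -0.07 0.42 t 22.57
42.5 15.5 F u,v,y [-0.5, 5.1, 0.5] err -0.08 0.31 t 22.82
42.5 14.5 F u,v,y [-1.5, 5.0, -0.7] err -0.07 0.24 t 23.07
```

View pics/press.png

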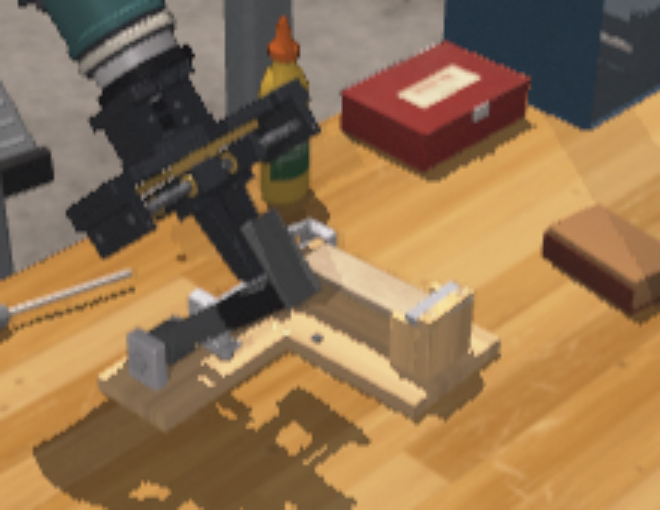

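The fingers are on the button at (265,280), behind the guard, and the force is rising along the spring as expected. Now I'll press it fully and swing the lever.

```bash
python3 - <<'E'
from h import *
lgo(42.5,.147,.0125,.03)
for phi in np.linspace(40,6,13):
    F=lgo(phi,.147,.0125,.05)
    if F>35: print("hard"); break
E
```

```text
42.5 12.5 F u,v,y [0.1, 7.4, 0.7] err 0.05 0.27 t 23.37
40.0 12.5 F u,v,y [-1.2, 6.1, -0.3] err 0.14 0.25 t 23.65
37.2 12.5 F u,v,y [-1.2, 5.8, -0.5] err 0.13 0.21 t 23.95
34.3 12.5 F u,v,y [-1.1, 5.6, -0.8] err 0.15 0.08 t 24.25
31.5 12.5 F u,v,y [-0.0, 5.9, -0.9] err 0.16 -0.0 t 24.55
28.7 12.5 F u,v,y [-0.2, 6.5, -0.7] err 0.1 0.0 t 24.85
25.8 12.5 F u,v,y [-0.3, 5.1, -2.5] err -0.01 0.03 t 25.15
23.0 12.5 F u,v,y [-0.8, 5.4, 0.1] err -0.14 0.15 t 25.45
20.2 12.5 F u,v,y [-1.2, 5.3, -0.8] err -0.2 0.18 t 25.75
17.3 12.5 F u,v,y [-2.1, 5.3, 0.4] err -0.16 0.23 t 26.05
14.5 12.5 F u,v,y [-1.1, 5.1, -0.9] err -0.06 0.17 t 26.35
11.7 12.5 F u,v,y [-1.1, 4.8, -0.7] err 0.04 0.13 t 26.65
8.8 12.5 F u,v,y [-0.8, 5.5, 0.6] err 0.13 0.04 t 26.95
6.0 12.5 F u,v,y [3.0, 17.5, 0.2] err -0.84 2.58 t 27.25
```

```bash
python3 - <<'E'
from h import *
F=lgo(5.6,.147,.0120,.03)
manip.dwell(.2); f,s=fj(); print(f.round(1))
lgo(6,.147,.016,.05); lgo(6,.147,.022,.05); lgo(6,.147,.07,.1)
manip.move_pose(jw(-.01,-.05,.28),down(PSI).as_rotvec())
pic=wristshot("wend"); C=toj(wcloud(pic)); ok=pic["z_map"]>0
for a in (4,5,6,7,8):
    t=np.deg2rad(a); D=C-HG; u=D[...,0]*np.cos(t)+D[...,2]*np.sin(t); v=-D[...,0]*np.sin(t)+D[...,2]*np.cos(t)
    m=ok&(abs(u-.150)<.011)&(abs(D[...,1])<.011)&(abs(v-.021)<.012)
    if m.sum()>20: k=np.polyfit(u[m]-.15,v[m],1); print(a,"slope",k[0].round(3),"v",k[1].round(4))
for x in range(-92,76,8):
    q=C[ok&(abs(C[...,0]-x/1000)<.003)&(abs(C[...,1])<.008)&(C[...,2]<.1)]
    if len(q): print(x,np.median(q[:,2]).round(4),end="; ")
print(manip.state()["clock"],manip.state()["contact_force"])
E
```

```text
5.6 12.0 F u,v,y [7.5, 27.6, 0.7] err -1.03 3.93 t 27.5
[ 4.9  1.2 26.4]
6 16.0 F u,v,y [-2.5, 4.7, -0.5] err -0.68 0.58 t 27.95
6 22.0 F u,v,y [0.4, 2.3, 0.0] err 1.06 -0.89 t 28.22
6 70.0 F u,v,y [1.0, -0.2, 0.3] err 0.43 -0.38 t 28.85
4 slope 0.03 v 0.0265
5 slope 0.012 v 0.0239
6 slope -0.002 v 0.0213
7 slope -0.023 v 0.0187
8 slope -0.044 v 0.0161
-92 0.0357; -84 0.0641; -76 0.0639; -68 0.0638; -60 0.0638; -52 0.063; -44 0.0553; -36 0.0552; -28 0.0556; -20 0.0555; -12 0.0554; -4 0.0554; 4 0.0556; 12 0.0553; 20 0.0556; 28 0.0553; 36 0.0554; 44 0.0554; 52 0.0557; 60 0.0696; 68 0.0708; 29.6417 [ 0.07735905 -0.2333065  -0.13905402]
```

View pics/wend.png

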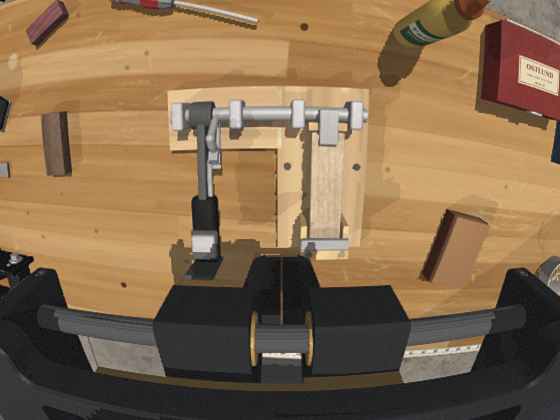

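The lever is down at 6° with the button back out (v = 21 mm, at (204,242)). The dog at (328,125) is closed over the strip's far end, the strip is flat under the lip at (325,243), and the sander, walnut and glue haven't moved.

```bash
python3 -c "
from h import *
print(job.close_job())"
```

```text
the job is handed in; nothing more can be done
None
```

The job is done and handed in at about 30 s: the strip lies flat under the lip and in front of the stop, the lever is fully down with the button sprung back out and the dog over the strip, and the other things on the bench are where they were.

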